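Change the lamps in the spectrometer's lamp turret

TASK

Change the lamps in the lamp turret: draw the used lamp, which stands at the gap in the turret's rim, outwards off its two screws and stand it upright in the white tray. Mount every new lamp from the bench: at the gap lower its foot with the keyholes over the two screw heads, slide it in towards the spindle until it stops, and turn the carousel one click, so that the rim holds the lamp in and the empty place next to it comes to the gap. Finish with all new lamps locked side by side, no place left empty between them, the carousel in a click with the empty place next to them at the gap, and do not knock over any lamp or push the screwdriver or the hex key about.

Things in the scene. Friction and masses are not known exactly. Their poses are not given: they have to be found in the camera images.
- turret: Lamp turret: fixed round grey housing, 292 mm in diameter, with a turning carousel (top face 48 mm above the bench, six places) inside a fixed retaining rim. Origin on the turning axis at bench level, z up; its loading gap is on its -x side. An 18 mm spindle with a bar knob stands in the middle.
- gap_place (a point): Fixed point on the carousel's top face at the loading gap, 97 mm from the turning axis along the turret's -x: where a lamp's origin is when it is locked (slid home) at the gap, the foot's +x along the turret's +x, towards the spindle.
- gap_drop (a point): Fixed point 14 mm further out than gap_place (111 mm from the turning axis): a lamp's origin when its round holes lie centred over the screw heads at the gap, to be lowered or lifted there. The way from here to gap_place is the sliding way.
- rim_gap (a point): Middle of the gap in the rim, at rim-top height (12.5 mm above the carousel). Rim: inner radius 132 mm, 7 mm thick, all round but for this gap, 82 mm clear between bent-out ends. A foot slid home clears the rim by about 5 mm and turns with the carousel inside it; one not slid in stands out past it, so lamps go on and come off only at the gap.
- screw_left (a point): Top of one of the two screw heads of place_0 (turns with the carousel). Every place has two such upright shoulder screws, 91 mm out from the axis and 22 mm to either side of the place's middle line: shank 6 mm thick and 6.5 mm high, head 14 mm wide and 4 mm thick, top 10.5 mm above the carousel.
- knob (a point): Middle of the black bar knob on the spindle, on the turning axis, 217 mm above the bench. The bar is 58 mm long, 14 mm thick and 30 mm high (202 to 232 mm up); it turns with the carousel and lies along the turret's x axis when joint carousel is 0.
- carousel (a joint): Angle of the carousel, rad, positive anticlockwise from above, 0 at the start. It clicks every 1.047 rad (60 degrees, either way round), each time with one of its places at the gap; between clicks up to 0.2 N m pulls it to the nearest one, friction 0.015 N m.
- place_0 (a point): Where a lamp's origin is when locked at place 0 of the carousel, on its top face, 97 mm from the axis; turns with it. Place 0 is at the gap when joint carousel is 0.0.
- place_1 (a point): Where a lamp's origin is when locked at place 1 of the carousel, on its top face, 97 mm from the axis; turns with it. Place 1 is at the gap when joint carousel is 1.047.
- place_2 (a point): Where a lamp's origin is when locked at place 2 of the carousel, on its top face, 97 mm from the axis; turns with it. Place 2 is at the gap when joint carousel is 2.094.
- place_3 (a point): Where a lamp's origin is when locked at place 3 of the carousel, on its top face, 97 mm from the axis; turns with it. Place 3 is at the gap when joint carousel is 3.142.
- place_4 (a point): Where a lamp's origin is when locked at place 4 of the carousel, on its top face, 97 mm from the axis; turns with it. Place 4 is at the gap when joint carousel is 4.189.
- place_5 (a point): Where a lamp's origin is when locked at place 5 of the carousel, on its top face, 97 mm from the axis; turns with it. Place 5 is at the gap when joint carousel is 5.236.
- lamp_used: The used hollow-cathode lamp in its holder, locked at the gap at the start; 0.31 kg. z is up along the lamp, origin on its axis at the underside of its steel foot plate. Grip the plain black lamp base, a cylinder of 38 mm diameter 132 to 174 mm above the origin (thin pins above it, top at 186 mm; below it glass down to a 41 mm cup 14 to 33 mm up, on a 22 mm stem). 
- lamp_a: New hollow-cathode lamp in its holder, like lamp_used, standing on the bench; may be absent. z is up along the lamp, origin on its axis at the underside of its steel foot plate. Grip the plain black lamp base, a cylinder of 38 mm diameter 132 to 174 mm above the origin (thin pins above it, top at 186 mm; below it glass down to a 41 mm cup 14 to 33 mm up, on a 22 mm stem). 
- lamp_b: New lamp, like lamp_a; may be absent. The foot plate of every lamp is 5 mm thick, x from -26 to +34 mm, y from -35 to +35 mm, with two keyholes at y = 22 and y = -22 mm: round holes 18.5 mm wide centred at x = +20 mm, each running out towards -x into a slot 9.5 mm wide that ends at x = +3 mm. It slides along its own +x to lock.
- lamp_c: New lamp, like lamp_a; may be absent. z is up along the lamp, origin on its axis at the underside of its steel foot plate. Grip the plain black lamp base, a cylinder of 38 mm diameter 132 to 174 mm above the origin (thin pins above it, top at 186 mm; below it glass down to a 41 mm cup 14 to 33 mm up, on a 22 mm stem). 
- tray: Low open white tray for used lamps, 110 mm (x) by 116 mm (y) outside, walls 4 mm thick and 22 mm high, floor 4 mm above the bench. Fixed. Origin: centre of its underside, z up.
- screwdriver: A screwdriver lying on the bench, 197 mm long; a bystander. Origin: centre of its underside.
- hex_key: A hex key lying on the bench, 84 mm long; a bystander. Origin: centre of its underside.

How it is judged:
On the way:
1. the used lamp stands upright in the tray (x of lamp_used in the frame of tray between -0.035 and 0.035 m and y of lamp_used in the frame of tray between -0.035 and 0.035 m and height (world z) of lamp_used below 0.008 m and angle between lamp_used's own z axis and vertical below 0.06 rad and linear speed of lamp_used below 0.02 m/s), for 0.2 s.
At the end, for the whole second after the job is handed in: New lamps flat on the carousel (2.5 mm, 0.06 rad), 90 to 103.5 mm from its axis, still, each within 125 mm of another; none within 60 mm of the gap's place, one within 125; a place within 8 mm of the gap's, carousel still; used lamp upright on the tray's floor within 35 mm of its centre in x and y (all of step 1 and horizontal distance between lamp_a and knob between 0.09 and 0.1035 m and z of lamp_a in the frame of turret between 0.046 and 0.0505 m and angle between each of lamp_a, lamp_b, lamp_c's own z axis and vertical below 0.06 rad and linear speed of each of lamp_a, lamp_b, lamp_c below 0.02 m/s and horizontal distance between each of lamp_a, lamp_b, lamp_c and gap_place above 0.06 m and horizontal distance between lamp_b and knob between 0.09 and 0.1035 m and z of lamp_b in the frame of turret between 0.046 and 0.0505 m and horizontal distance between lamp_c and knob between 0.09 and 0.1035 m and z of lamp_c in the frame of turret between 0.046 and 0.0505 m and (horizontal distance between lamp_a and lamp_b below 0.125 m or horizontal distance between lamp_a and lamp_c below 0.125 m) and (horizontal distance between lamp_b and lamp_a below 0.125 m or horizontal distance between lamp_b and lamp_c below 0.125 m) and (horizontal distance between lamp_c and lamp_a below 0.125 m or horizontal distance between lamp_c and lamp_b below 0.125 m) and horizontal distance between any of lamp_a, lamp_b, lamp_c and gap_place below 0.125 m and horizontal distance between any of place_0, place_1, place_2, place_3, place_4, place_5 and gap_place below 0.008 m and velocity of joint carousel between -0.05 and 0.05 rad/s); the robot touches nothing.
It fails at once if a lamp is knocked over (angle between any of lamp_a, lamp_b, lamp_c, lamp_used's own z axis and vertical above 0.8 rad).
It fails at once if a bystander is pushed about (more than 60 mm) (distance of any of screwdriver, hex_key from where it was at the start of the episode above 0.06 m).
Of lamp_a, lamp_b, lamp_c only 2 to 3 are there at a start; the rules pass over those that are not, and their reading is None.
At some moment in a run one of lamp_a, lamp_b, lamp_c may be knocked a few centimetres aside while the robot is not near it.
It also fails if it takes over 210 s, if anything falls off the work surface, if the arm or the gripper's body presses on something with over 40 N, if the wrist force passes 120 N, or if a joint passes its speed limit or range.

ROBOT

A 6-joint arm with a two-finger parallel gripper is mounted at the origin on a cart in front of the work surface, level with it; the furniture and walls round the work are solid. World frame = base frame: x ahead of the robot, y to its left, z up, the work surface at z = 0. Lengths are in m, angles in rad, forces in N, time in s.
With the tool pointing down it reaches from about 0.275 to 0.75 m from the base axis. Payload 10.2 kg.
Tool frame: the origin (TCP) lies on the centre line of the jaws, within the pads' length; the fingertips stand 14 mm ahead of it and the grasp point (between the pads) lies 5 mm behind it; z points along the fingers, y is the line along which they close (so a half turn about z gives the same grasp; the last joint's range is limited). The gripper opens to 88 mm and grips with 3 to 60 N. Pads are 18 mm wide; open, the fingers measure 123 mm over their backs; the gripper's body (75 mm by 187 mm) begins 45 mm behind the grasp point.
Start: joints at [-1.519, 0.313, 1.498, -0, 1.331, -0.223], TCP at [0.142, -0.505, 0.253] pointing down, gripper open.
Joint ranges: [-2.94, 2.94], [-0.97, 2.17], [0.19, 2.56], [-1.23, 4.37], [0.02, 3.11], [-2.88, 2.88]. Speed limits (rad/s): [2.39, 2.39, 3.01, 3.14, 3.14, 3.14].

INTERFACE

Orientations are given as [roll, pitch, yaw] about the fixed x, y, z axes, in that order (R = Rz(yaw) Ry(pitch) Rx(roll)).
In Python, from station import ctrl, capture, readout gives the robot as it stands. The module is installed in compiled form; this text tells all that it offers. Calls block until the motion is done:
- ctrl.goto(position, orientation): joint-space move of the TCP to a pose.
- ctrl.move_straight(position, ori=None, vel=0.15, threshold=None): straight line of the TCP; ori=None keeps the orientation; vel is the mean speed in m/s. With threshold (N) it stops when the force on the tool has changed by that much, and returns True; else False.
- ctrl.movej(angles): joint-space move.
- ctrl.grip(opening): finger opening in m; the grip force is fixed at half the most; returns when the fingers have stopped.
- ctrl.dwell(seconds).
- ctrl.ik(position, orientation): joint angles nearest the present ones, or None.
- capture(name): name is "side" or "top" or "wrist"; returns a dict with "color" (480x640x3 uint8, blue, green, red), "fx", "fy", "cx", "cy" (pixels), "k1" (the pictures are not rectified: a ray, as slopes to the right and down, at radius r is drawn at 1 + k1 r^2 times it, then the intrinsics apply), "R" (3x3) and "t" (3): a world point X has camera coordinates R X + t; the wrist camera has in their place "T_tool_cam" (4x4, takes a point from camera to tool coordinates, whose origin is the TCP and whose axes are the flange's). Camera axes: x right, y down, z forward; pixel columns grow to the right and rows downward; lengths in m; the calibration is good to about 2 mm. A picture is of the moment at which its call begins: read the wrist's pose just before it. There is no depth.
A pose or a line that the arm cannot do raises ctrl.PlanningError and nothing moves.
- ctrl.close_job(): hands the job in; it is judged then, once.
Readings, each from a call of its own:
- readout.current_clock(): time.
- readout.current_q(): joint angles.
- readout.current_dq(): joint speeds.
- readout.current_joint_torque(): joint torques, N m.
- readout.current_eef_pos(): TCP position.
- readout.current_tool_rot(): TCP orientation.
- readout.current_ft_force(): force on the tool from outside, world axes, zero at the start.
- readout.current_torque(): the same for the moment, N m.
- readout.current_opening(): finger opening in m.
- readout.current_grasp_force(): force on a finger pad.
Only numpy, scipy, OpenCV 4.12 (cv2) and the standard library are available. Lean on these libraries where they do the work, as an engineer would, in place of code of your own. Each camera call takes 0.05 s, during which the arm holds its last target. There are 200 camera calls.

## Working session

There is one attempt and no reset: what is moved stays moved. The work goes in short steps, each a Python script; the robot and the scene stay as the last script left them, time stands still between calls to the robot, and variables do not carry over. Pictures are saved under pics/ and viewed, at most 14 in all, crops included, and the job is handed in when it is done.

```bash
mkdir -p pics; cat > h.py <<'E'
import numpy as np, cv2
from station import ctrl, capture, readout
from scipy.spatial.transform import Rotation as Ro
def Rt(c, pose=None):
    if 'R' in c: return np.array(c['R']),np.array(c['t'])
    p,o=pose; T=np.eye(4); o=np.array(o)
    T[:3,:3]=Ro.from_euler('xyz',o).as_matrix() if o.size==3 else (o if o.shape==(3,3) else Ro.from_quat(o).as_matrix())
    T[:3,3]=p; M=np.linalg.inv(T@np.array(c['T_tool_cam'])); return M[:3,:3],M[:3,3]
def shot(n):
    pose=(readout.current_eef_pos(),readout.current_tool_rot()); c=capture(n); c['R'],c['t']=Rt(c,pose) if 'R' not in c else (np.array(c['R']),np.array(c['t'])); return c
def ray(c,u,v):
    d=np.array([(u-c['cx'])/c['fx'],(v-c['cy'])/c['fy']]); s=d.copy()
    for _ in range(20): s=d/(1+c['k1']*(s@s))
    R=c['R']; return -R.T@c['t'], R.T@np.array([*s,1.])
def onz(c,u,v,z):
    o,d=ray(c,u,v); return o+d*(z-o[2])/d[2]
def proj(c,X):
    p=c['R']@np.array(X)+c['t']; s=p[:2]/p[2]; s=s*(1+c['k1']*(s@s)); return s*[c['fx'],c['fy']]+[c['cx'],c['cy']]
E
python3 - <<'E'
from h import *
print(readout.current_tool_rot(),readout.current_eef_pos())
for n in('top','side'):
    c=shot(n); cv2.imwrite(f'pics/{n}0.png',c['color']); print(n,-c['R'].T@c['t'],c['R'][2],c['fx'],c['k1'])
c=capture('wrist'); print(c['T_tool_cam'])
E
```

```text
[-3.14033447e+00 -2.61039250e-04  2.74837617e-01] [ 0.14244332 -0.50507581  0.25216454]
top [0.32575958 0.22493671 1.14134889] [ 0.20528041  0.05772069 -0.97699963] 498.87310984966666 -0.1049653053847251
side [ 0.55617073 -0.84159896  1.12252217] [-0.00487569  0.75274926 -0.65828928] 623.2474106220322 0.052278425683202144
[[ 4.19526212e-04 -9.66406753e-01 -2.57017144e-01  6.54816661e-02]
 [ 9.99999257e-01  1.11180122e-04  1.21424071e-03  2.95781844e-04]
 [-1.14487522e-03 -2.57017463e-01  9.66406081e-01 -1.31183409e-01]
 [ 0.00000000e+00  0.00000000e+00  0.00000000e+00  1.00000000e+00]]
```

View pics/top0.png

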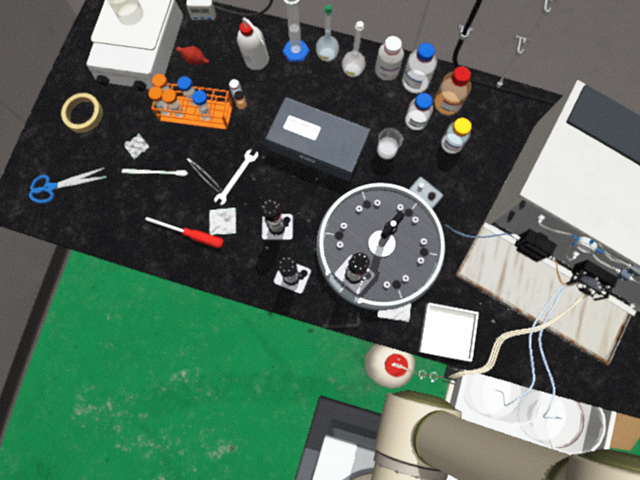

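View pics/side0.png

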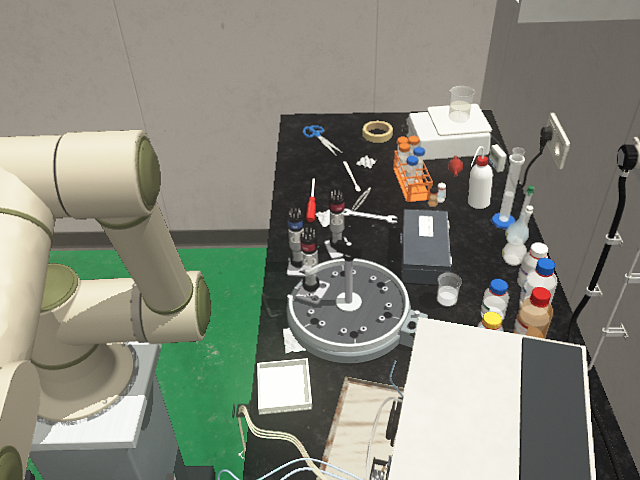

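The top view shows two new lamps, at about (272,215) and (290,270). The used lamp is at (357,267), the turret centre at (381,245) and the tray at (449,332). The third new lamp is absent. Next come rough positions and zoomed crops.

```bash
python3 - <<'E'
from h import *
c=cv2.imread('pics/top0.png'); 
cv2.imwrite('pics/topz.png',cv2.resize(c[175:355,245:485],None,fx=3.3,fy=3.3,interpolation=cv2.INTER_CUBIC))
c=shot('top'); s=shot('side')
for nm,uv,z in [('disc',(381,245),.05),('tray',(449,332),.022),('Lb top',(272,206),.18),('La top',(289,264),.18),('used top',(357,261),.228),('La foot',(292,276),.005),('Lb foot',(277,226),.005)]:
    print(nm,onz(c,*uv,z).round(3))
for nm,uv,z in [('disc',(348,302),.05),('a top',(295,212),.186),('b top',(337,194),.186),('used top',(309,231),.234),('tray',(284,384),.02)]: print('side',nm,onz(s,*uv,z).round(3))
E
```

```text
disc [0.586 0.158 0.05 ]
tray [ 0.445 -0.043  0.022]
Lb top [0.57  0.396 0.18 ]
La top [0.467 0.328 0.18 ]
used top [0.501 0.204 0.228]
La foot [0.468 0.332 0.005]
Lb foot [0.571 0.401 0.005]
side disc [0.589 0.161 0.05 ]
side a top [0.466 0.331 0.186]
side b top [0.568 0.4   0.186]
side used top [0.503 0.203 0.234]
side tray [ 0.447 -0.045  0.02 ]
```

View pics/topz.png

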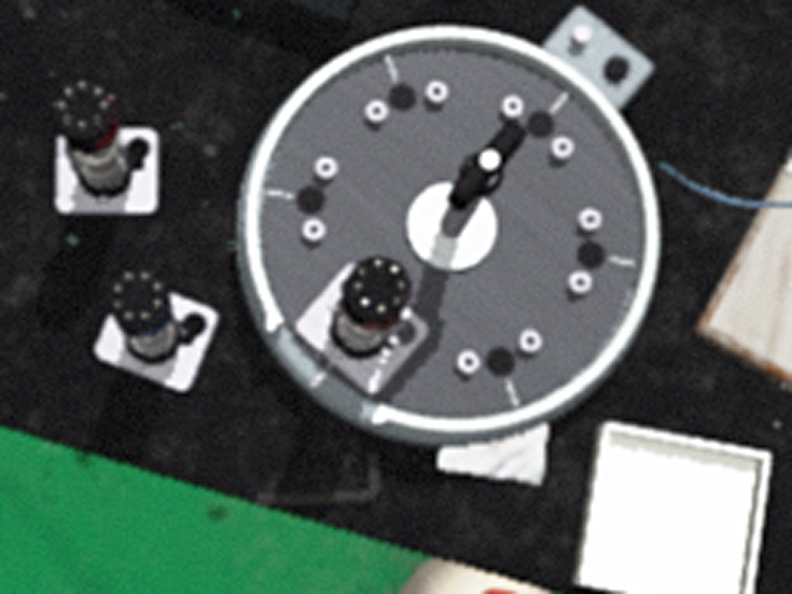

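The crop shows foot plates with dark keyholes on their +x sides. Lamp b is near crop (107,170) and lamp a near (157,342). The gap is at lower left with the used lamp in it, and five empty pairs of screws are visible. I'll hover over the used lamp and take wrist looks at all three.

```bash
python3 - <<'E'
from h import *
c=shot('top')
f=lambda p,z:onz(c,245+p[0]/3.3,175+p[1]/3.3,z)[:2]
for n,a,b in [('b +x',(157,213),(158,128)),('b -y',(57,213),(157,213)),('a +x',(180,390),(217,320)),('a -y',(95,350),(180,390))]:
    d=f(b,.005)-f(a,.005); print(n,np.hypot(*d),np.arctan2(d[1],d[0]))
def down(x,y,z,yaw): ctrl.goto([x,y,z],[np.pi,0,yaw])
for n,x,y,z,yaw in [('used',.502,.2035,.33,-.475),('a',.467,.330,.282,-.475),('b',.569,.399,.282,-.2)]:
    try: 
        print(n,ctrl.ik([x,y,z],[np.pi,0,yaw]), ctrl.ik([x,y,z],[np.pi,0,yaw+np.pi]))
    except Exception as e: print(n,e)
down(.502,.2035,.33,-.475); w=shot('wrist'); cv2.imwrite('pics/wu.png',w['color']); np.save('pics/wu.npy',{k:v for k,v in w.items()},allow_pickle=True)
print(readout.current_eef_pos(),readout.current_clock(),w['fx'])
down(.467,.330,.282,-.475); w=shot('wrist'); cv2.imwrite('pics/wa.png',w['color'])
E
python3 -c "
import cv2
a=cv2.imread('pics/wu.png');b=cv2.imread('pics/wa.png')
cv2.imwrite('pics/wua.png',cv2.resize(cv2.hconcat([a[:, 90:550],b[:,90:550]]),None,fx=.85,fy=.85))"
```

```text
b +x 0.062303104374116625 0.29090306795962223
b -y 0.0708424387220122 -1.2800660731027274
a +x 0.05517532325957271 -0.188405696213776
a -y 0.06554026844284246 -1.7185083171196611
used [ 1.68746901e-01  3.09105971e-01  1.30335925e+00 -4.44089210e-16
  1.52912744e+00  2.21454323e+00] [ 0.1687469   0.30910597  1.30335925  0.          1.52912744 -0.92704943]
a [ 4.10356011e-01  3.99440451e-01  1.30026310e+00 -4.44089210e-16
  1.44188910e+00  2.45615234e+00] [ 0.41035601  0.39944045  1.3002631   0.          1.4418891  -0.68544032]
b [ 4.43410968e-01  7.10213593e-01  8.08390537e-01 -4.44089210e-16
  1.62298852e+00  2.21420729e+00] [ 0.44341097  0.71021359  0.80839054  0.          1.62298852 -0.92738536]
[0.50220187 0.20300876 0.32990252] 3.1583 341.6367113427513
```

View pics/wua.png

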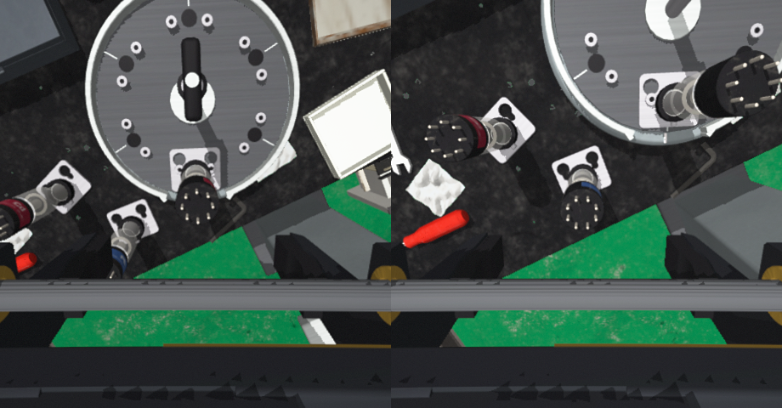

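Both wrist views show the lamps with their pin rings: used lamp at about (197,205) and lamp a at about (583,208) in the mosaic. The plates' keyholes face up in the image. I'll build a detector that back-projects the plate hull into a rectangle and cross-checks it against the pin ring.

```bash
cat >> h.py <<'E'
def down(x,y,z,yaw): ctrl.goto([x,y,z],[np.pi,0,yaw])
def wrap(a): return (a+np.pi)%(2*np.pi)-np.pi
def pins(c,xy,zt,rad=.03,thr=110):
    """bright pin tips on dark lamp base near xy; centre at height zt"""
    u,v=proj(c,[*xy,zt]); g=cv2.cvtColor(c['color'],cv2.COLOR_BGR2GRAY)
    r=341/ (np.linalg.norm(c['R']@np.array([*xy,zt])+c['t']))*rad
    # dark disc : local base, then bright small blobs
    top=cv2.morphologyEx(g,cv2.MORPH_TOPHAT,np.ones((7,7),np.uint8))
    n,l,st,ce=cv2.connectedComponentsWithStats((top>thr-50).astype(np.uint8))
    P=[onz(c,*ce[i],zt)[:2] for i in range(1,n) if 2<=st[i,4]<=60 and np.hypot(*(ce[i]-[u,v]))<r]
    return np.array(P)
def plate(c,xy,z,box=.06,thr=150):
    """white foot plate at height z (top face): rect centre,size,angle in world"""
    g=c['color'].astype(int); m=((g.min(2)>thr)&(g.max(2)-g.min(2)<30)).astype(np.uint8)
    for y,x in zip(*np.nonzero(m)):
        if np.hypot(*(onz(c,x,y,z)[:2]-xy))>box: m[y,x]=0
    m=cv2.morphologyEx(m,cv2.MORPH_OPEN,np.ones((3,3),np.uint8))
    n,l,st,_=cv2.connectedComponentsWithStats(m); i=1+np.argmax(st[1:,4])
    ct=max(cv2.findContours((l==i).astype(np.uint8),cv2.RETR_EXTERNAL,cv2.CHAIN_APPROX_NONE)[0],key=len)[:,0]
    W=np.array([onz(c,*p,z)[:2] for p in ct],np.float32)
    return cv2.minAreaRect(W*1000),(l==i)
E
python3 - <<'E'
from h import *
w=np.load('pics/wu.npy',allow_pickle=True).item()
a=shot('wrist'); tiles=[]
for c,xy,z in [(w,(.502,.2035),.048),(a,(.467,.33),0)]:
    P=pins(c,xy,z+.186); print(len(P),P.mean(0).round(4),cv2.minEnclosingCircle((P*1000).astype(np.float32)))
    R,m=plate(c,np.array(xy)+.004,z+.005); print(R)
    img=c['color'].copy(); img[m]=(0,0,255)
    for p in P: cv2.circle(img,tuple(np.round(proj(c,[*p,z+.186])).astype(int)),2,(0,255,0),1)
    u,v=proj(c,[*xy,z+.1]).astype(int); tiles.append(cv2.resize(img[v-70:v+70,u-70:u+70],None,fx=2.8,fy=2.8))
cv2.imwrite('pics/det.png',cv2.hconcat(tiles))
# turret centre etc from w: screw heads
g=cv2.cvtColor(w['color'],cv2.COLOR_BGR2GRAY)
n,l,st,ce=cv2.connectedComponentsWithStats((g>200).astype(np.uint8))
for i in range(1,n):
    p=onz(w,*ce[i],.0585)[:2]; r=np.hypot(*(p-[.5875,.1595]))
    if 20<st[i,4]<300 and .08<r<.105: print(p.round(4),r.round(4),st[i,4])
E
```

```text
15 [0.5106 0.1952] ((509.04315185546875, 195.4744415283203), 19.620031356811523)
((509.3316955566406, 204.44192504882812), (53.630435943603516, 59.34138107299805), 65.38768005371094)
13 [0.472  0.3257] ((473.2501220703125, 326.142822265625), 22.124250411987305)
((468.2293701171875, 332.2853088378906), (70.27723693847656, 60.49237060546875), 84.70026397705078)
[0.6629 0.1005] 0.0957 93
[0.6812 0.1403] 0.0956 106
[0.6198 0.0698] 0.0953 88
[0.6763 0.1927] 0.0948 92
[0.576 0.066] 0.0942 73
[0.6508 0.2285] 0.0937 84
[0.5284 0.088 ] 0.0928 63
[0.6032 0.2505] 0.0923 69
[0.5033 0.124 ] 0.0914 55
[0.5596 0.2467] 0.0916 65
```

View pics/det.png

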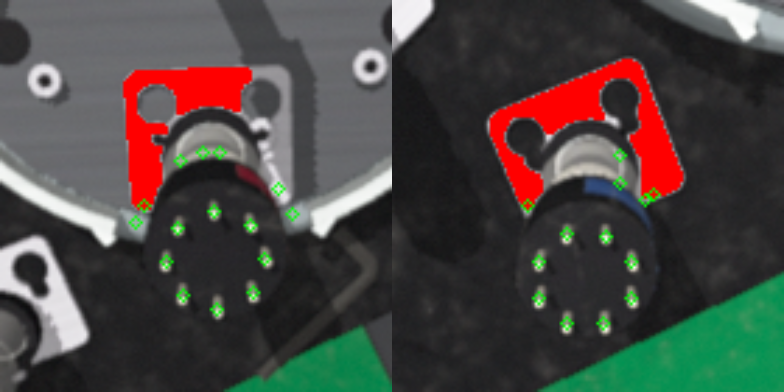

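Detections fit: the pin ring is clean within about 12 mm, and lamp a's plate rectangle measures 70x60 mm. I'll tighten the pin radius, fit the turret from its screws, and find the tray and lamp b.

```bash
cat >> h.py <<'E'
def ring(c,xy,zt):
    for _ in range(4):
        P=pins(c,xy,zt,.022); xy=P.mean(0) if len(P)<5 else np.array(cv2.minEnclosingCircle((P*1e3).astype(np.float32))[0])/1e3
        P=pins(c,xy,zt,.0155)
        if len(P)>=5: xy=np.array(cv2.fitEllipse((P*1e3).astype(np.float32))[0])/1e3
    return xy,len(P),np.hypot(*(P-xy).T)
def lamp(c,xy,z=0.):
    """lamp on flat ground: origin by plate, by pins; yaw of +x near that of image up"""
    (cx,cy),(w,h),ang=plate(c,np.array(xy),z+.005)[0]
    if w<h: ang-=90          # ang = direction of the 70 mm side
    yaw=np.deg2rad(ang-90); up=np.arctan2(*(-c['R'][1])[1::-1])
    while abs(wrap(yaw-up))>np.pi/2: yaw+=np.pi
    o=np.array([cx,cy])/1e3-.004*np.array([np.cos(yaw),np.sin(yaw)])
    r=ring(c,o,z+.186); return o,wrap(yaw),(round(w,1),round(h,1)),r[0],r[1]
E
python3 - <<'E'
from h import *
from scipy.optimize import least_squares
w=np.load('pics/wu.npy',allow_pickle=True).item(); a=shot('wrist')
print('a',lamp(a,(.467,.33)))
print('used ring',ring(w,(.502,.203),.234))
g=cv2.cvtColor(w['color'],cv2.COLOR_BGR2GRAY)
n,l,st,ce=cv2.connectedComponentsWithStats((g>200).astype(np.uint8))
S=np.array([onz(w,*ce[i],.0585)[:2] for i in range(1,n) if 20<st[i,4]<300]); S=S[[.08<np.hypot(*(p-[.5875,.1595]))<.105 for p in S]]
def mod(p):
    k=np.arange(6)*np.pi/3+p[2]; L=[]
    for t in k:
        for s in(-.022,.022): L.append([p[0]+.091*np.cos(t)-s*np.sin(t),p[1]+.091*np.sin(t)+s*np.cos(t)])
    return np.array(L)
def res(p): D=mod(p); return np.concatenate([(q-D[np.argmin(np.hypot(*(D-q).T))]) for q in S])
r=least_squares(res,[.59,.158,-.475]); print('turret',r.x,np.abs(r.fun).max())
p=r.x; print('gap place',p[:2]-.097*np.array([np.cos(p[2]),np.sin(p[2])]))
# tray from top view
t=shot('top'); 
try:
    R,_=plate(t,np.array([.445,-.043]),.022,.085,180); print('tray',R)
except Exception as e: print(e)
down(.569,.399,.282,.29); b=shot('wrist'); print('b',lamp(b,(.571,.40)))
print(readout.current_q().round(2) if hasattr(readout.current_q(),'round') else readout.current_q())
E
```

```text
a (array([0.46427666, 0.33262026]), np.float64(-0.09153337929824135), (70.3, 60.3), array([0.46507419, 0.33212939]), 8)
used ring (array([0.50243539, 0.19847049]), 6, array([0.01236078, 0.0124148 , 0.01235016, 0.01236981, 0.01241943,
       0.01236475]))
turret [ 0.58961294  0.15832069 -0.43176233] 0.0006700160550601186
gap place [0.50151466 0.19891248]
tray ((445.7305603027344, -39.497352600097656), (111.16255187988281, 109.14764404296875), 5.419926166534424)
b (array([0.56614775, 0.39969779]), np.float64(0.28738514205035415), (59.3, 71.0), array([0.56719452, 0.40009225]), 8)
[ 0.44  0.71  0.81 -0.    1.62  1.73]
```

Everything agrees to about 1 mm: turret at (0.5896, 0.1583) with yaw -0.432, lamp a at yaw -0.09, lamp b at yaw 0.29, tray at about (0.446,-0.041). Now I'll take out the used lamp.

```bash
python3 - <<'E'
from h import *
ctrl.grip(.058)
yaw=-.432; u=np.array([np.cos(yaw),np.sin(yaw)])
down(.5024,.1985,.33,yaw); w=shot('wrist'); r=ring(w,(.5024,.1985),.234); print(r)
g=r[0]; np.save('g.npy',g)
ctrl.move_straight([*g,.198]); ctrl.grip(.02); print(readout.current_opening(),readout.current_grasp_force(),readout.current_ft_force())
print(ctrl.move_straight([*(g-.014*u),.198],vel=.03),readout.current_ft_force())
print(ctrl.move_straight([*(g-.014*u),.285],vel=.08),readout.current_ft_force(),readout.current_opening())
E
python3 - <<'E'
from h import *
w=shot('wrist'); s=shot('side'); cv2.imwrite('pics/s1.png',cv2.resize(cv2.hconcat([s['color'][170:430,220:480],w['color'][60:320,190:450]]),None,fx=1.5,fy=1.5)); print(readout.current_clock())
E
```

```text
(array([0.50241898, 0.19841306]), 8, array([0.01236098, 0.01251058, 0.01253654, 0.01245587, 0.0125867 ,
       0.01260728, 0.01240297, 0.01238453]))
0.036709551143161115 29.99834356829524 [-0.42354007  0.53183377  2.38179236]
False [13.93556082 -6.51421236  2.28795133]
False [ 0.35064497  0.03909088 -0.84607569] 0.01987055298375981
9.725
```

View pics/s1.png

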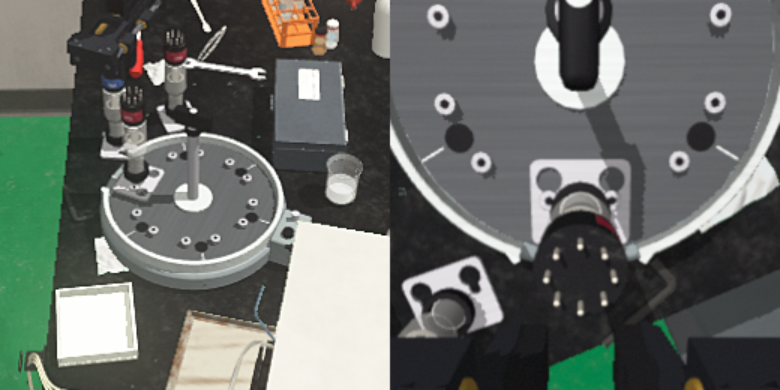

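The lamp slipped out of the fingers but still stands at the gap, with pins at about crop (580,275). I'll measure whether it slid.

```bash
python3 - <<'E'
from h import *
w=shot('wrist'); g=np.load('g.npy'); yaw=-.432; u=np.array([np.cos(yaw),np.sin(yaw)])
r=ring(w,g,.234); print(r[0],r[1],(r[0]-g)@u, readout.current_eef_pos(),readout.current_tool_rot())
P=plate(w,g,.053,.06,130)[0]; print(P)
c=w['color'][int(60):320,190:450]; cv2.imwrite('pics/wz.png',cv2.resize(w['color'][150:290,260:400],None,fx=4,fy=4,interpolation=cv2.INTER_CUBIC))
E
```

```text
[0.50196616 0.19807878] 5 -0.00027126275232256 [0.48961616 0.20424607 0.28467342] [ 3.14125091e+00  4.71616130e-04 -4.32059861e-01]
((505.5480041503906, 196.94651794433594), (69.99398040771484, 58.37405014038086), 65.25914001464844)
```

View pics/wz.png

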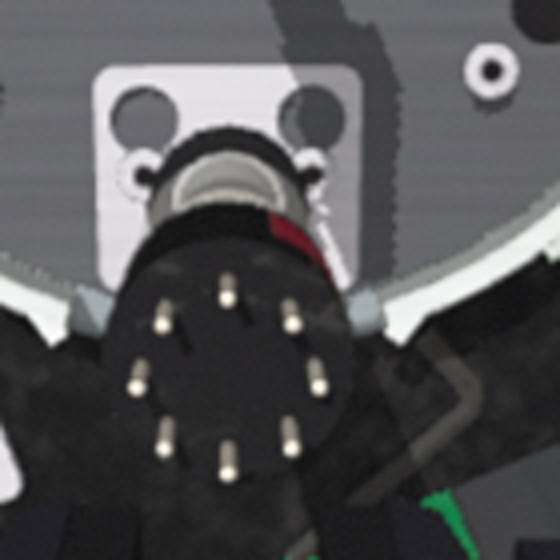

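The lamp never moved. Pulling with the closing line across the slide let it tip and jam under the heads. I'll grip with the closing line along the slide direction, so the pads hold it upright.

```bash
cat >> h.py <<'E'
TY=-.432; U=np.array([np.cos(TY),np.sin(TY)])
def lamp2(c,xy,y0,z=0.):
    (cx,cy),(w,h),ang=plate(c,np.array(xy),z+.005)[0]
    yaw=np.deg2rad(ang); 
    while wrap(yaw-y0)>np.pi/4: yaw-=np.pi/2
    while wrap(yaw-y0)<-np.pi/4: yaw+=np.pi/2
    o=np.array([cx,cy])/1e3-.004*np.array([np.cos(yaw),np.sin(yaw)])
    r=ring(c,o,z+.186); return o,wrap(yaw),(round(w,1),round(h,1)),r[0],r[1]
def st(): return np.round([*readout.current_ft_force(),readout.current_opening()*1e3,readout.current_grasp_force()],1)
E
python3 - <<'E'
from h import *
ctrl.grip(.058); g=np.load('g.npy'); T=TY+np.pi/2
p=readout.current_eef_pos(); ctrl.move_straight([*g,.33])
down(*g,.33,T); w=shot('wrist'); r=ring(w,g,.234); print(r[0],r[1]); g=r[0]; np.save('g2.npy',g)
ctrl.move_straight([*g,.200]); ctrl.grip(.02); print(st())
for d in (.004,.009,.014): ctrl.move_straight([*(g-d*U),.200],vel=.02); print(d,st())
for d in (.004,.012): ctrl.move_straight([*(g-.014*U),.200+d],vel=.03); print(d,st())
print(readout.current_clock())
E
```

```text
[0.50141956 0.2001239 ] 6
[-1.2  0.6  2.3 37.5 30. ]
0.004 [ 1.6 -0.1  4.6 37.  30. ]
0.009 [ 2.6 -0.7  5.3 37.4 30. ]
0.014 [ 2.  -1.   6.  37.2 30. ]
0.004 [-0.2  0.  -3.1 36.9 30. ]
0.012 [-0.3 -0.5 -4.3 37.5 30. ]
15.7083
```

Clean pull and lift, and the weight shows on the tool. Into the tray, then measure lamp a.

```bash
python3 - <<'E'
from h import *
g=np.load('g2.npy'); T=TY+np.pi/2
q=g-.014*U; ctrl.move_straight([*q,.275],vel=.12)
tr=[.442,-.0415]; o=[np.pi,0,.094+np.pi/2]
ctrl.move_straight([*tr,.275],o,vel=.15)
print(ctrl.move_straight([*tr,.17],vel=.12),st())
print(ctrl.move_straight([*tr,.150],vel=.02,threshold=5),st(),readout.current_eef_pos())
ctrl.grip(.058); ctrl.move_straight([*tr,.30],vel=.2)
w=shot('wrist'); cv2.imwrite('pics/tray.png',w['color']); print('used',ring(w,tr,.19)[:2])
ya=-.0915; down(.465,.3325,.31,ya+np.pi/2); w=shot('wrist'); cv2.imwrite('pics/wa2.png',w['color'])
print(lamp2(w,(.465,.3325),ya), readout.current_clock())
E
python3 -c "
import cv2
a=cv2.imread('pics/tray.png');b=cv2.imread('pics/wa2.png')
cv2.imwrite('pics/m2.png',cv2.resize(cv2.hconcat([a[:, 90:550],b[:,90:550]]),None,fx=.85,fy=.85))"
```

```text
False [-0.1  0.8 -2.6 37.1 30. ]
True [-1.8 -0.5  5.  37.2 30. ] [ 0.44188152 -0.04150328  0.15636083]
used (array([ 0.44156842, -0.04234965]), 8)
(array([0.46406586, 0.33334853]), np.float64(-0.09216201847355432), (68.1, 60.9), array([0.46407843, 0.3338808 ]), 8) 22.7917
```

View pics/m2.png

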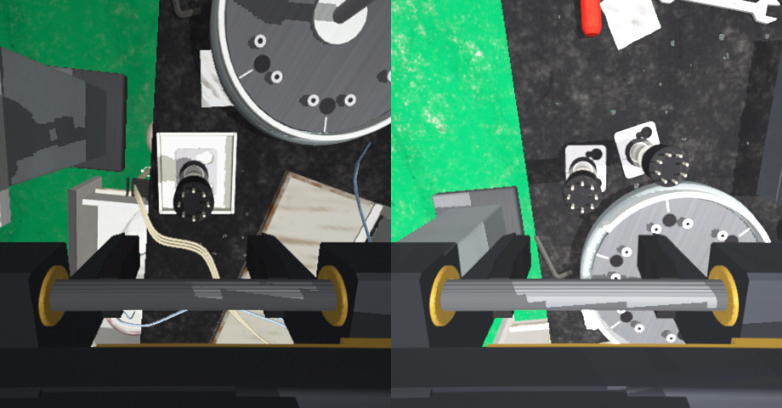

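The used lamp stands in the tray (about (192,200) in the left half). Lamp a has not moved (about (583,190) in the right half). Mount lamp a.

```bash
cat >> h.py <<'E'
def mount(pos,yl):
    g=np.load('g2.npy'); T=TY+np.pi/2; q=g-.014*U
    ctrl.move_straight([*pos,.152]); ctrl.grip(.02); print('grip',st())
    ctrl.move_straight([*pos,.29],vel=.12); print('lift',st())
    ctrl.move_straight([*q,.29],[np.pi,0,T],vel=.12); ctrl.move_straight([*q,.222],vel=.1); ctrl.dwell(.2)
    hit=ctrl.move_straight([*q,.197],vel=.02,threshold=5); z=readout.current_eef_pos()[2]; print('down',hit,z,st()); return z
E
python3 - <<'E'
from h import *
w=shot('wrist'); L=lamp2(w,(.464,.3335),-.0922); print(L[3])
ctrl.grip(.058); print(mount(L[3],-.0922))
ctrl.move_straight
E
```

```text
[0.46409708 0.33392984]
grip [-1.3  0.8  3.3 37.2 30. ]
lift [ 0.3 -0.2 -4.3 36.9 30. ]
down True 0.20028266229437208 [-0.3  0.9  5.4 37.2 30. ]
0.20028266229437208
```

Seated at the expected height. Slide home.

```bash
cat >> h.py <<'E'
def slide():
    g=np.load('g2.npy'); z=readout.current_eef_pos()[2]+.0003
    h=ctrl.move_straight([*(g+.002*U),z],vel=.02,threshold=12)
    p=readout.current_eef_pos(); print('slide',h,(np.array(p[:2])-g)@U,st())
    ctrl.grip(.058); p=readout.current_eef_pos(); ctrl.move_straight([*p[:2],.33],vel=.2)
E
python3 - <<'E'
from h import *
slide(); g=np.load('g2.npy'); w=shot('wrist'); r=ring(w,g,.234); d=r[0]-g; print(r[1],d@U,d@[-U[1],U[0]],readout.current_clock())
cv2.imwrite('pics/ma.png',w['color'])
E
```

```text
slide False 0.001801828498683069 [-3.5  1.7  4.2 37.7 30.1]
7 -0.0003235887411783398 0.00129138405583569 31.5833
```

View pics/ma.png

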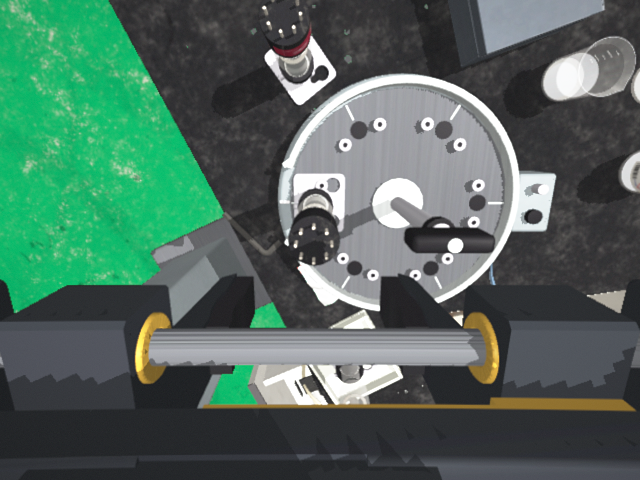

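Lamp a is home (ring error -0.3 mm), with its plate at about (320,205) inside the gap. Now one click with the knob.

```bash
cat >> h.py <<'E'
KN=[.589,.1585]
def click(k):
    ctrl.grip(.044); y=TY+k*np.pi/3
    down(*KN,.33,y); ctrl.move_straight([*KN,.213]); ctrl.grip(.005); print('knob',st())
    for i in range(1,5):
        q=np.array(readout.current_q()); q=np.array(ctrl.ik([*KN,.213],[np.pi,0,y+i*np.pi/12])); ctrl.movej(list(q)); print(i,st(),np.round(readout.current_torque(),2))
    ctrl.grip(.044); ctrl.move_straight([*KN,.33],vel=.2)
E
python3 - <<'E'
from h import *
click(0); w=shot('wrist'); cv2.imwrite('pics/c1.png',w['color']); print(readout.current_clock())
E
```

```text
knob [ 1.9  3.9  0.5 16.1 30. ]
1 [ 3.9  4.   1.  16.  30. ] [ 0.74 -0.68 -0.15]
2 [ 1.5  3.5  2.  16.  30.7] [ 0.8  -0.29 -0.26]
3 [-5.7  2.2  4.8 15.8 30. ] [0.33 0.79 0.35]
4 [-5.1  0.8  5.8 16.1 30. ] [-0.03  0.89 -0.03]
37.6
```

View pics/c1.png

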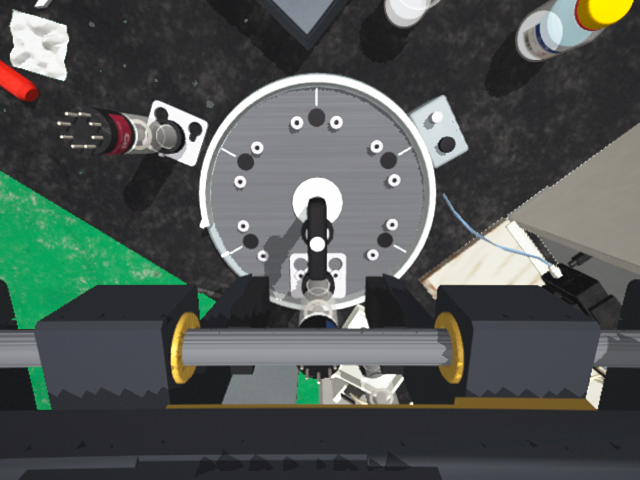

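The carousel clicked: lamp a has gone round to (318,275) and an empty place with screws at (243,225) and (263,255) is at the gap. Now lamp b, measured afresh before grasping.

```bash
python3 - <<'E'
from h import *
y=.2874; p=np.array([.566,.3997])
ctrl.grip(.058)
for _ in range(2):
    down(*p,.31,y+np.pi/2); w=shot('wrist'); L=lamp2(w,p,y); print(L); p,y=L[3],L[1]
ok=abs(wrap(y-.2874))<.15 and np.hypot(*(L[0]-L[3]))<.004 and L[4]>=6
if ok: down(*p,.31,y+np.pi/2); print(mount(p,y))
print(ok,readout.current_clock())
E
```

```text
(array([0.54457878, 0.36103951]), np.float64(0.22168495795809928), (60.7, 53.1), array([0.5431593 , 0.35191541]), 6)
(array([0.54609972, 0.35390783]), np.float64(0.23378423142254734), (61.0, 67.2), array([0.54615826, 0.3524762 ]), 7)
grip [-0.1  0.2  2.6 37.4 30. ]
lift [-0.2 -0.1 -2.5 37.4 30. ]
down True 0.20032663894454283 [-0.6 -0.2  5.5 37.3 30. ]
0.20032663894454283
True 46.0667
```

Lamp b had been knocked about 5 cm aside, but the fresh measurement caught it and it seated at the right height. Slide home, click, look.

```bash
python3 - <<'E'
from h import *
slide(); g=np.load('g2.npy'); w=shot('wrist'); r=ring(w,g,.234); d=r[0]-g; print(r[1],d@U,d@[-U[1],U[0]],readout.current_clock())
cv2.imwrite('pics/mb.png',w['color'])
if r[1]>=6 and abs(d@U)<.003: click(1)
ctrl.move_straight([*KN,.4]); ctrl.goto([.45,.0,.42],[np.pi,0,1.0]); 
cv2.imwrite('pics/s2.png',cv2.resize(cv2.hconcat([shot('top')['color'][170:370,270:490],shot('side')['color'][200:400,250:450]]),None,fx=1.8,fy=1.8)); print(readout.current_clock())
E
```

```text
slide False 0.0013679619187263444 [-6.2  2.6  5.9 37.8 30.2]
8 -0.0005245940951571385 0.001213279462518849 48.3833
knob [-1.   0.3  1.7 15.8 30. ]
1 [-0.9  1.4  1.5 16.1 30. ] [ 0.15  0.15 -0.16]
2 [ 0.   1.5  2.1 16.  30.1] [ 0.17  0.   -0.05]
3 [ 1.8  1.1  2.8 15.8 30. ] [ 0.19 -0.36  0.39]
4 [ 3.5 -1.6  1.4 16.1 30. ] [-0.15 -0.63  0.06]
55.0917
```

View pics/s2.png

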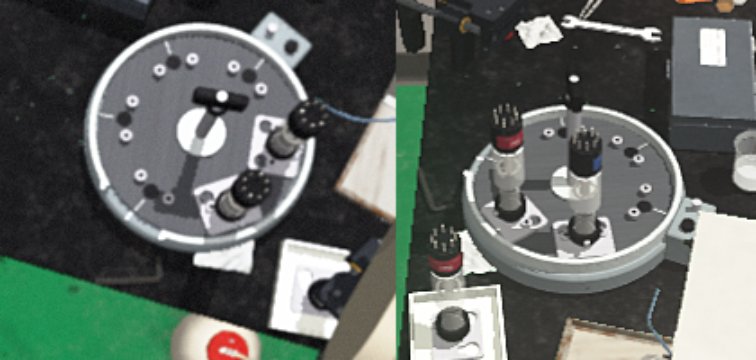

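The final view shows both new lamps locked side by side, an empty place at the gap, and the used lamp upright in the tray. The arm is clear.

```bash
python3 -c "
from h import *
print(ctrl.close_job())"
```

```text
the job is handed in; nothing more can be done
None
```

The job is handed in after about 55 s of robot time, but no verdict came back: the used lamp stands upright in the tray, both new lamps (only two were on the bench) are locked side by side, and the empty place next to them is clicked in at the gap.

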